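# Draw the candle-mould clamp tight with its ratchet lever

## Robot

A 7-joint arm with a two-finger parallel gripper is mounted at the origin on the work surface. World frame = base frame: x ahead of the robot, y to its left, z up, the work surface at z = 0. Lengths are in m, angles in rad, forces in N, time in s.
With the tool pointing down it reaches from about 0.4 to 0.9 m from the base axis. Payload 5.6 kg.
Tool frame: the origin (TCP) lies midway between the tips of the shut fingers; the grasp point (between the pads) lies 19 mm behind it; z points along the fingers, y is the line along which they close (so a half turn about z gives the same grasp; the last joint's range is limited). The gripper opens to 92 mm and grips with 3 to 60 N. Pads are 20 mm wide; open, the fingers measure 128 mm over their backs; the gripper's body (75 mm by 189 mm) begins 69 mm behind the grasp point.
Start: joints at [1.158, 0.468, -0.012, 1.603, 0.006, 1.071, -0.056], TCP at [0.235, -0.606, 0.215] pointing down, gripper open.
Joint ranges: [-2.53, 2.53], [-0.31, 2.02], [-1.57, 1.55], [0.28, 2.44], [-1.29, 4.43], [0.15, 1.84], [-2.92, 2.92]. Speed limits (rad/s): [2.57, 2.57, 3.14, 3.14, 3.14, 3.14, 3.14].

## Interface

Orientations are given as a 3x3 rotation matrix whose columns are the frame's x, y, z axes.
In Python, from station import env, effector, solver, viewer, workorder, search_frame, tip_of gives the robot as it stands. Calls block until the motion is done:
- env.reach(position, orientation): joint-space move of the TCP to a pose.
- env.movel(position, frame=None, rate=0.15): straight line of the TCP; frame=None keeps the orientation; rate is the mean speed in m/s.
- env.goto_joints(angles): joint-space move.
- effector.release() and effector.grasp(squeeze=None): open the fingers fully, or close them until they stop; squeeze is the grip in N (None keeps the last).
- env.pause(seconds).
- solver.inverse_kinematics(position, orientation): joint angles nearest the present ones, or None.
- env.sense(): the state.
- viewer.read_camera(name): name is "side" or "top"; returns (picture, depth): 480x640x3 uint8, red, green, blue; 480x640 float32, m along the optical axis (not along the pixel's ray), 0 where there is no reading.
- viewer.camera_info(name): a dict with "intrinsics" (3x3 intrinsics, pixels), "dist_coeffs" ([k1, k2, p1, p2, k3] as OpenCV has them; the pictures are not rectified), "eye" and "rotation" of the camera in the world. Camera axes: x right, y up, looking along -z (the intrinsics and any distortion apply to the point x, -y, -z); pixel columns grow to the right and rows downward; lengths in m; the calibration is good to about 2 mm. A picture is of the moment at which its call begins. camera_info takes no time and is no camera call.
A pose or a line that the arm cannot do raises env.PlanningError and nothing moves.
- workorder.finish_job(): hands the job in; it is judged then, once.
Trained networks look in the newest picture that a camera, given by its name, has taken for a name from the list of things; names that differ only in an ending like _2 or _b are one class to them, and where a whole thing is asked for, a point or a joint stands for the part that bears it (a point fixed in the world has none). Each returns a list of dicts, best first, with "score" (0 to 1); they miss things now and then, are a little off and sometimes report something else, mostly with a low value. They report only what shows in the picture. A call takes as long as a camera call. They do not tell look-alikes from the thing itself.
- search_frame(camera, name): "at" ([x, y, z] in m, in world coordinates, good to about 4 mm: the middle of the surface that is visible of it).
- tip_of(camera, name): "at" ([x, y, z] in m, in world coordinates, good to about 4 mm: a listed point, or the origin of a listed thing).
The state is a dict: "t": time; "joint_positions": joint angles; "joint_velocities": joint speeds; "tau": joint torques, N m; "ee_pos": TCP position; "tcp_rot": TCP orientation; "wrist_force": force on the tool from outside, world axes, zero at the start; "moment": the same for the moment, N m; "gripper_width": finger opening in m; "grasp_force": force on a finger pad.
Only numpy, scipy, OpenCV 4.12 (cv2) and the standard library are available. Lean on these libraries where they do the work, as an engineer would, in place of code of your own. Each camera call takes 0.05 s, during which the arm holds its last target. There are 200 camera calls.

## Task

The two halves of the aluminium candle mould stand in the blue ratchet clamp, but the clamp is still slack. Swing its red lever back and forth by the black knob, notch by notch, until a drive stroke turns distinctly stiff and that notch has clicked in; then stop at once so that the mould is firmly held but not over-tightened, and put the lever back at its rest. Leave the jaw, the mould, the jars and the steel mug alone.

Things in the scene. Friction and masses are not known exactly. Their poses are not given: they have to be found in the camera images.
- clamp: Blue bench clamp, fixed. Origin: at table height on the upright axis of its ratchet wheel and lever; z up. Its -y points from the housing (110 mm square, 48 mm high) to jaw, mould and back stop (ends 177 mm from the origin, 87 mm high). The 98 mm, 12-tooth wheel holds each notch by itself. The unseen play inside differs each time (0 to 3 idle strokes); nothing outside moves while it is taken up.
- lever (a joint): Red lever's angle q, rad: 0 rest stop, 0.80 end stop; grows anticlockwise from above (drive). In the clamp's frame the knob's axis is at 150 mm * (-cos(q-0.45), -sin(q-0.45)). Drive from rest: 0.15 free, then the wheel turns; at about 0.67 the notch clicks in. A shorter stroke gains nothing, a full one gains one notch. Swinging back to 0 rides over the teeth. Starts at 0 to 0.5; stays where left.
- lever_grip (a point): Grip point on the axis of the upright black round knob (22 mm diameter, heights 78 to 132 mm) at the lever's end, 110 mm up. The red arm below is 24 mm wide, top at 76 mm. Sideways force at the knob at a drive stroke's end, above that in its free part: idle under 1.5 N; first soft bite about 3 N (not enough yet); next notch, firm, about 8 N (stop there); one more, over-tight, about 13 N.
- jaw: Steel pressing plate, 64 x 10 x 60 mm, on a rod out of the housing, moved along the clamp's -y by the ratchet alone; it starts within 1 mm of the mould and moves under 5 mm. Origin as the clamp's at the start; its pressing face is 85 mm from it along -y, centred 48 mm up. Not to be touched.
- mould_front: Half of the mould next to the jaw: aluminium, U-shaped in plan, 70 x 34 x 100 mm, 0.45 kg, loose, standing on the clamp's bed (12 mm above the table). Origin: centre of its underside. Top at 112 mm above the table.
- mould_back: Other half of the mould, alike, between the front half and the blue back stop. Origin: centre of its underside.
- jar_blue: Bystander: glass candle jar with yellow and blue wax, 72 mm in diameter, 86 mm high (wick to 104 mm), loose. Origin: centre of its underside.
- jar_yellow: Bystander: glass candle jar with yellow wax, same size, loose. Origin: centre of its underside.
- pitcher: Bystander: steel pouring mug, 84 mm in diameter, 120 mm high, loose. Origin: centre of its underside.
Things that resemble listed ones, but are neither listed nor needed, are in the scene too. What is shaped like the mould_front but turquoise is not meant.

How it is judged:
On the way:
1. a drive stroke of the lever draws the jaw firmly against the mould (contact force between jaw and mould_front above 45 N and value of joint lever above 0.6 rad), for 0.05 s.
At the end, for the whole second after the job is handed in: The jaw presses the mould front half with 45 to 90 N and the halves press on each other with more than 40 N, both upright within 0.06 rad; the lever is back within 0.12 rad of its rest (contact force between jaw and mould_front between 45 and 90 N and contact force between mould_front and mould_back above 40 N and angle between each of mould_front, mould_back's own z axis and vertical below 0.06 rad and value of joint lever below 0.12 rad); the robot touches nothing.
It fails at once if the clamp is over-tightened (over 98 N on the mould) (contact force between jaw and mould_front above 98 N).
It fails at once if the robot pushes on the jaw (contact force between any of the fingers, the arm and jaw above 3 N).
It fails at once if the robot pushes on the mould (contact force between any of the fingers, the arm and mould_front above 3 N or contact force between any of the fingers, the arm and mould_back above 3 N).
It fails at once if a jar or the mug is shifted or tipped (distance of any of jar_blue, jar_yellow, pitcher from where it was at the start of the episode above 0.02 m or angle between any of jar_blue, jar_yellow, pitcher's own z axis and vertical above 0.3 rad).
It also fails if it takes over 70 s, if anything falls off the work surface, if the arm or the gripper's body presses on something with over 40 N, if the wrist force passes 120 N, or if a joint passes its speed limit or range.

## Working session

There is one attempt and no reset: what is moved stays moved. The work goes in short steps, each a Python script; the robot and the scene stay as the last script left them, time stands still between calls to the robot, and variables do not carry over. Pictures are saved under pics/ and viewed, at most 10 in all, crops included, and the job is handed in when it is done.

```bash
ls; mkdir -p pics; python3 - <<'E'
from station import *
import cv2
for c in ("top","side"):
    im,d=viewer.read_camera(c); cv2.imwrite(f"pics/{c}0.png",im[:,:,::-1])
    i=viewer.camera_info(c); print(c,i["eye"],i["dist_coeffs"])
    for n in ("clamp","lever_grip","mould_front","mould_back","jar_blue","jar_yellow","pitcher"):
        print(n,[([round(float(v),3) for v in r["at"]],round(r["score"],2)) for r in tip_of(c,n)])
print(env.sense())
E
```

```text
pics
top [0.55348426 0.0302547  0.79284866] [-0.09628647  0.          0.          0.          0.        ]
clamp [([0.651, -0.006, 0.001], 0.7)]
lever_grip [([0.519, 0.071, 0.109], 0.77)]
mould_front [([0.449, -0.185, -0.002], 0.88), ([0.813, -0.062, -0.003], 0.8), ([0.633, -0.106, 0.011], 0.66)]
mould_back [([0.629, -0.138, 0.012], 0.78)]
jar_blue [([0.741, 0.117, -0.002], 0.89)]
jar_yellow [([0.624, 0.179, -0.001], 0.86)]
pitcher [([0.596, -0.254, 0.003], 0.61)]
side [0.3758735  0.60125563 0.5488715 ] [-0.14479988  0.          0.          0.          0.        ]
clamp [([0.647, -0.005, -0.001], 0.84)]
lever_grip [([0.518, 0.071, 0.105], 0.78)]
mould_front [([0.812, -0.061, -0.0], 0.97), ([0.446, -0.18, -0.0], 0.79), ([0.637, -0.109, 0.014], 0.67)]
mould_back [([0.746, 0.116, 0.0], 0.74)]
jar_blue [([0.744, 0.116, -0.001], 0.98), ([0.626, 0.176, -0.0], 0.66)]
jar_yellow [([0.629, 0.173, -0.001], 0.73)]
pitcher [([0.597, -0.254, -0.0], 0.92)]
{'t': 0.8, 'joint_positions': array([ 1.15799844,  0.46745749, -0.01160317,  1.60271767,  0.00597648,
        1.07138352, -0.05630507]), 'joint_velocities': array([-2.02679856e-03, -2.39595644e-04, -1.31511993e-03,  1.07578809e-03,
       -8.92676431e-04, -2.83028647e-04,  6.47959310e-05]), 'tau': array([ 2.41848793e-04, -5.20346832e+01, -1.22855432e-02, -2.44043577e+01,
       -5.67219523e-02,  1.10753693e-02,  8.00930223e-06]), 'ee_pos': array([ 0.23489727, -0.60607838,  0.21461263]), 'tcp_rot': array([[ 9.32431049e-01,  3.61347947e-01,  1.17189433e-05],
       [ 3.61347947e-01, -9.32431047e-01, -6.99177151e-05],
       [-1.43375162e-05,  6.94280646e-05, -9.99999997e-01]]), 'wrist_force': array([0.37364585, 0.75429403, 0.62946572]), 'moment': array([-0.0091548 , -0.06414584,  0.00679396]), 'grasp_force': 0.0, 'gripper_width': 0.09176043616413462}
```

View pics/top0.png

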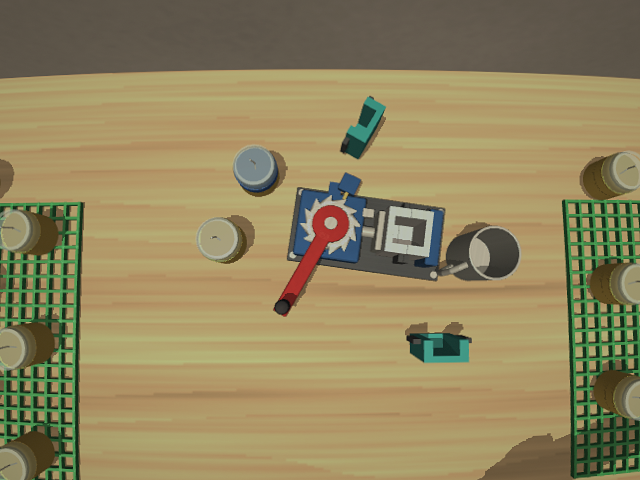

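View pics/side0.png

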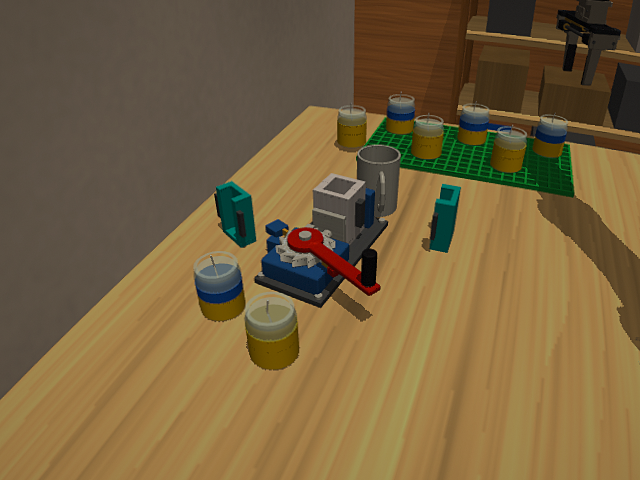

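The top view shows the clamp hub at about (330,222) and the knob at (282,307). The aluminium mould is at (410,232), between the jaw and the mug. The mould_front candidates are the turquoise pieces at (440,347) and (365,127), and the aluminium block at (410,232). The aluminium block fits because it stands in the blue clamp and isn't turquoise. The side view agrees, with the knob at (370,268). Next I'll refine the clamp pose and check it in one crop.

```bash
cat > h.py <<'E'
from station import *
import numpy as np, cv2
def cloud(cam):
    im,d=viewer.read_camera(cam); i=viewer.camera_info(cam)
    K=np.array(i["intrinsics"]); v,u=np.mgrid[:480,:640]
    p=cv2.undistortPoints(np.stack([u,v],-1).reshape(-1,1,2).astype(float),K,np.array(i["dist_coeffs"])).reshape(480,640,2)
    c=np.stack([p[...,0]*d,-p[...,1]*d,-d],-1)
    return im,np.where(d[...,None]>0,c@np.array(i["rotation"]).T+i["eye"],np.nan)
E
python3 - <<'E'
from h import *
im,P=cloud("top"); cv2.imwrite("pics/crop.png",cv2.resize(im[150:330,250:480,::-1],None,fx=3,fy=3))
hsv=cv2.cvtColor(im,cv2.COLOR_RGB2HSV); r,g,b=[im[...,k].astype(int) for k in range(3)]
x,y,z=P[...,0],P[...,1],P[...,2]
near=(abs(x-.635)<.07)&(abs(y+.122)<.07)
M=near&(z>.106)&(z<.118)&(hsv[...,1]<60)
rc=cv2.minAreaRect(P[M][:,:2].astype(np.float32)*1000); print("mould",M.sum(),rc)
red=(r>120)&(g<70)&(b<70)&(abs(x-.6)<.15)&(abs(y)<.15)
R=P[red]; print("red z",np.percentile(R[:,2],[5,50,95]))
A=R[np.linalg.norm(R[:,:2]-[.649,-.0055],axis=1)>.05][:,:2]
vx=cv2.fitLine(A.astype(np.float32),cv2.DIST_HUBER,0,.001,.001).ravel(); print("arm line",vx)
H=R[np.linalg.norm(R[:,:2]-[.649,-.0055],axis=1)<.035][:,:2]; print("hub",cv2.minEnclosingCircle(H.astype(np.float32)))
kn=(np.hypot(x-.5185,y-.071)<.025)&(z>.122)&(z<.14); print("knob",kn.sum(),P[kn].mean(0),np.ptp(P[kn],axis=0))
E
```

```text
mould 1248 ((632.3783569335938, -122.6343002319336), (69.70533752441406, 70.7345962524414), 82.28077697753906)
red z [0.07513985 0.07712057 0.07909554]
arm line [ 0.83642644 -0.54807913  0.56367445  0.04690888]
hub ((0.6470553278923035, -0.002610332565382123), 0.03225969895720482)
knob 178 [0.52000422 0.07023609 0.13242668] [0.02041702 0.02182898 0.01336742]
```

View pics/crop.png

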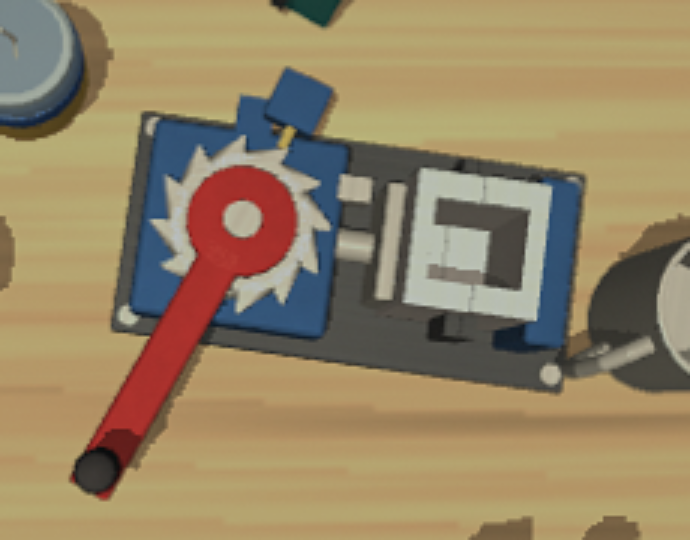

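The crop confirms it: the aluminium halves sit between the jaw and the blue stop, and the red lever's knob is at crop (98,470). The yaw is about -0.135, the origin about (0.648,-0.004), and q about 0.06 with a knob radius of 148 mm, which matches the 150 mm given. Now I'll grasp the knob.

```bash
cat >> h.py <<'E'
O=np.array([.6484,-.0040]); YAW=-.135; Z=.091
def pose(q,s=1,z=Z,r=.150):
    a=np.pi+q-.45+YAW
    u=np.array([np.cos(a),np.sin(a),0]); t=np.array([-u[1],u[0],0])
    zz=np.array([0,0,-1.]); y=s*t
    return np.r_[O+r*u[:2],z], np.column_stack([np.cross(y,zz),y,zz]), t, u
def tang(q):
    f=np.array(env.sense()["wrist_force"]); _,_,t,u=pose(q); return f@t, f@u, f[2]
E
python3 - <<'E'
from h import *
for s in (1,-1):
    for q in (0,.35,.72):
        p,R,_,_=pose(q,s); j=solver.inverse_kinematics(p,R); print(s,q,None if j is None else np.round(j,2))
s=1 if solver.inverse_kinematics(*pose(.35,1)[:2]) is not None else -1
js={k:solver.inverse_kinematics(*pose(.35,k)[:2]) for k in (1,-1)}
s=min((k for k in js if js[k] is not None),key=lambda k:abs(js[k][6])); print("s",s)
p,R,_,_=pose(.061,s,.25); env.reach(p,R)
p[2]=Z; env.movel(p); print(tang(.061))
effector.grasp(25); S=env.sense(); print(S["t"],S["ee_pos"],S["gripper_width"],S["grasp_force"],tang(.061))
im,_=viewer.read_camera("side"); cv2.imwrite("pics/grasp.png",im[130:400,150:480,::-1])
E
```

```text
1 0 [ 0.03  0.46 -0.3   1.98  0.2   0.73 -2.54]
1 0.35 [ 0.19  0.43 -0.38  2.03  0.24  0.72 -2.15]
1 0.72 [ 0.26  0.42 -0.34  2.04  0.21  0.71 -1.64]
-1 0 [ 0.36  0.56 -0.72  1.96  0.5   0.81  0.34]
-1 0.35 [ 0.47  0.52 -0.73  2.02  0.49  0.78  0.77]
-1 0.72 [ 0.59  0.53 -0.76  2.02  0.51  0.79  1.24]
s -1
(np.float64(-0.13176379982714306), np.float64(-0.2922355443764364), np.float64(0.216196053246059))
5.7167 [0.51851609 0.07103092 0.09097821] 0.02139405522105632 24.99998152256012 (np.float64(-0.16635932397114592), np.float64(0.778279542695925), np.float64(-0.16361090356239794))
```

View pics/grasp.png

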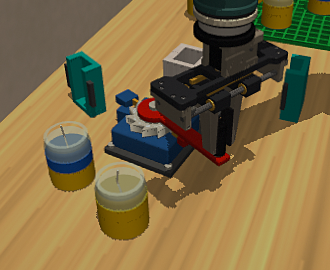

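The fingers hold the knob (width 21.4 mm) and stay clear of the jars. I'll do one stroke and log the force.

```bash
cat >> h.py <<'E'
def path(q0,q1,n,rate):
    for q in np.linspace(q0,q1,n+1)[1:]:
        p,R,_,_=pose(q,-1); env.movel(p,R,rate=rate)
        f=tang(q); yield q,f
def log(it):
    out=[]
    for q,f in it: out.append((q,f[0])); print(f"{q:.2f}:{f[0]:.2f}/{f[1]:.1f}",end="  ")
    print(); return out
def stroke():
    log(path(.02,.12,2,.06)); log(path(.12,.60,6,.08)); log(path(.60,.72,6,.05))
    print("back"); log(path(.72,.02,7,.12)); print("t",env.sense()["t"])
E
python3 - <<'E'
from h import *
log(path(.061,.02,2,.06)); stroke()
E
```

```text
0.04:-0.56/-0.3  0.02:-0.41/-0.1  
0.07:-0.15/-0.0  0.12:0.79/1.3  
0.20:1.55/0.6  0.28:0.63/1.5  0.36:0.56/2.4  0.44:0.49/3.2  0.52:0.57/4.5  0.60:0.62/5.5  
0.62:0.60/5.7  0.64:-0.01/4.9  0.66:1.05/5.9  0.68:0.95/6.1  0.70:-0.08/5.9  0.72:0.56/5.8  
back
0.62:1.15/6.1  0.52:1.35/6.1  0.42:1.36/5.4  0.32:0.82/5.4  0.22:1.39/6.2  0.12:1.34/4.1  0.02:1.01/4.4  
t 12.0417
```

```bash
python3 - <<'E'
from h import *
stroke()
E
```

```text
0.07:1.16/4.3  0.12:1.79/3.9  
0.20:2.06/4.4  0.28:1.62/3.9  0.36:1.78/4.3  0.44:0.23/5.5  0.52:1.54/4.5  0.60:0.18/5.6  
0.62:1.55/5.5  0.64:0.57/4.7  0.66:1.14/6.1  0.68:1.68/6.1  0.70:-0.23/6.3  0.72:0.30/5.4  
back
0.62:1.49/5.3  0.52:2.01/5.6  0.42:1.63/5.5  0.32:0.66/5.1  0.22:1.23/5.0  0.12:0.99/3.3  0.02:1.36/2.6  
t 17.8167
```

```bash
python3 - <<'E'
from h import *
stroke()
E
```

```text
0.07:0.81/2.6  0.12:1.26/1.4  
0.20:0.82/2.2  0.28:0.87/2.3  0.36:1.32/2.7  0.44:1.08/4.7  0.52:1.31/3.3  0.60:1.35/4.7  
0.62:1.41/5.5  0.64:1.07/5.5  0.66:1.17/4.6  0.68:1.11/5.9  0.70:-0.50/5.9  0.72:0.94/5.4  
back
0.62:1.11/5.7  0.52:1.92/4.3  0.42:0.43/5.7  0.32:1.31/4.6  0.22:1.19/3.6  0.12:1.16/3.6  0.02:1.88/2.5  
t 23.5917
```

```bash
python3 - <<'E'
from h import *
stroke()
im,_=viewer.read_camera("top"); cv2.imwrite("pics/s4.png",cv2.resize(im[150:330,250:480,::-1],None,fx=3,fy=3))
E
```

```text
0.07:1.05/2.5  0.12:1.77/2.4  
0.20:1.21/1.3  0.28:1.13/1.9  0.36:0.60/1.9  0.44:0.53/3.2  0.52:0.33/3.7  0.60:-1.51/3.7  
0.62:-1.75/5.4  0.64:-1.94/5.7  0.66:-1.93/4.1  0.68:-1.63/4.5  0.70:-1.63/4.7  0.72:-1.00/6.5  
back
0.62:0.77/5.0  0.52:0.76/4.1  0.42:1.57/4.4  0.32:1.63/2.6  0.22:1.67/2.6  0.12:0.64/1.8  0.02:1.36/1.2  
t 29.3667
```

On this stroke the force changed by about 3 N, so that was the soft bite. The next notch should be the firm one.

```bash
python3 - <<'E'
from h import *
stroke()
E
```

```text
0.07:-0.34/-0.2  0.12:1.37/0.1  
0.20:-2.25/-0.5  0.28:-3.36/-0.8  0.36:-3.32/-1.1  0.44:-4.17/-1.0  0.52:-5.10/0.0  0.60:-5.23/0.2  
0.62:-6.13/-0.5  0.64:-5.15/0.8  0.66:-6.83/-0.2  0.68:-5.97/-0.3  0.70:-5.48/0.5  0.72:-6.35/-0.3  
back
0.62:0.12/-0.2  0.52:-0.01/-0.6  0.42:1.08/-0.1  0.32:1.11/-1.4  0.22:0.31/-0.9  0.12:0.32/-1.7  0.02:0.55/-2.9  
t 35.1917
```

The change was about 7–8 N, so that was the firm notch, and the load vanished on the way back, which means the wheel is holding it. I'll release the knob, retreat and check.

```bash
python3 - <<'E'
from h import *
print(env.sense()["ee_pos"],pose(.02)[0])
effector.release(); p=np.array(env.sense()["ee_pos"]); p[2]=.26; env.movel(p)
env.movel([.40,.10,.30])
im,P=cloud("top"); cv2.imwrite("pics/end.png",cv2.resize(im[150:330,250:480,::-1],None,fx=3,fy=3))
x,y,z=P[...,0],P[...,1],P[...,2]
kn=(np.hypot(x-.525,y-.075)<.04)&(z>.122)&(z<.14); k=P[kn].mean(0); print(kn.sum(),k)
d=k[:2]-O; print("q",np.arctan2(-d[1],-d[0])+.45-YAW, env.sense()["t"])
E
```

```text
[0.5219101  0.07557858 0.09104361] [0.52171171 0.07631237 0.091     ]
179 [0.52306841 0.07529703 0.1325318 ]
q 0.02088427546339694 38.6417
```

View pics/end.png

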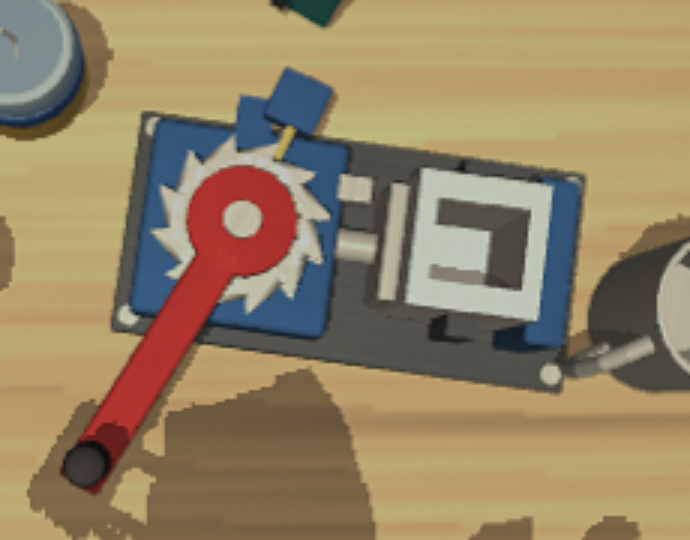

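The picture shows the knob at crop (87,465), back at rest with q about 0.02. The jaw at (393,245) has closed up on the mould and the seam between the halves is gone. Nothing else has moved and the arm is clear.

```bash
python3 -c "
from station import *
print(workorder.finish_job())"
```

```text
the job is handed in; nothing more can be done
None
```

I tightened the clamp in five strokes (three idle, one soft bite, one firm notch at about 7–8 N), put the lever back at rest (q about 0.02) and handed the job in at about 39 s; no verdict came back.

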